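# Space the relays on a control chassis with a notched block

### The job

Set equal 20 mm cooling gaps along the rail of the control chassis with the notched spacer block: starting from the fixed end bracket and working outward, put the block astride each of the three relays in turn with its thick cheek towards the bracket, draw the relay along until the thick cheek just meets the bracket or the relay set before it, and step on without shoving what is already set. Finally stand the block upright on the bench, off the chassis, and leave the tools and parts lying around where they are.

Things in the scene. Friction and masses are not known exactly. Their poses are not given: they have to be found in the camera images.
- chassis: fixed control chassis lying flat: bright metal plate 130 (x) by 280 (y) by 5 mm, steel rail along y at x = -15 mm, grey slotted duct 35 mm high at x = +35 to +63 mm, end bracket near its +y end with four white terminals behind it (57 mm high). Three relays hang on the rail on the -y side of the bracket, 26 to 50 mm apart at first. Origin: centre of the plate's underside, z up
- bracket_face (a point): end bracket, a fixed grey plate 9 mm thick, 50 mm across the rail, 53 mm high: this point is on its face towards the relays, over the rail's centre line, 45 mm above the bench; axes as the chassis
- relay_1_top (a point): grey rail relay, first (nearest) from the end bracket; 22 mm wide along the rail (y), 84 mm deep (x). Flat sides; raised middle 45 mm deep with a black face plate, 68 mm above the bench; shoulders 50 mm high. This point: centre of the raised front; axes as the chassis. Captive on the rail, slides only along it against about 5 N of friction and stays where left
- relay_2_top (a point): grey rail relay, second from the end bracket; 22 mm wide along the rail (y), 84 mm deep (x). Flat sides; raised middle 45 mm deep with a black face plate, 68 mm above the bench; shoulders 50 mm high. This point: centre of the raised front; axes as the chassis. Captive on the rail, slides only along it against about 5 N of friction and stays where left
- relay_3_top (a point): grey rail relay, third (farthest) from the end bracket; 22 mm wide along the rail (y), 84 mm deep (x). Flat sides; raised middle 45 mm deep with a black face plate, 68 mm above the bench; shoulders 50 mm high. This point: centre of the raised front; axes as the chassis. Captive on the rail, slides only along it against about 5 N of friction and stays where left
- spacer: loose notched block of white acetal, 0.11 kg, 34 (x) by 50 (y) by 72 mm high, standing on two cheeks like a saddle. Along y: thick cheek +9 to +25 mm, notch -17 to +9 mm, thin cheek -25 to -17 mm. Notch 32 mm deep, right through along x; the solid part above it (32 to 72 mm) is gripped across x and stays above the relays. Origin: centre of its underside, z up
- spacer_notch (a point): centre of the notch's roof on the spacer block (4 mm to -y of its middle, 32 mm up); axes as the block. Astride a relay there are 4 mm of play; with the thin cheek drawing the relay and the thick cheek against the neighbour, the gap is 20 mm. The lowest 6 mm of the cheeks are relieved 1.5 to 2 mm a side
- jig_edge (a point): obstacle: point on the bench just behind a fixed assembly jig (blue foot, white machine housing, red-handled clamp) that stands straight before the robot, left of the chassis. From this point the jig extends 340 mm towards the robot (-x), 170 mm to either side, and is 320 mm high: pass the arm over or round it
- screwdriver: bystander: red and blue screwdriver, 183 mm, lying left of the chassis, beyond the jig; origin under its middle
- coil: bystander: copper boiler coil, 105 mm high, standing behind the chassis; origin under it
- thermostat: bystander: small black thermostat, 26 mm, lying to the right of the chassis
Mind the look-alikes: they are no part of the job. Of the things shaped like the spacer, the white one is meant.

How it is judged:
By the outcome, as a careful person would: the job done as asked, in the order asked, and still so for the second after the job is handed in, with the robot touching nothing.
It also fails if it takes over 64 s, if anything falls off the work surface, if the arm or the gripper's body presses on something with over 40 N, if the wrist force passes 120 N, or if a joint passes its speed limit or range.

### The arm

A 7-joint arm with a two-finger parallel gripper is mounted at the origin on a cart in front of the work surface, level with it; the furniture and walls round the work are solid. World frame = base frame: x ahead of the robot, y to its left, z up, the work surface at z = 0. Lengths are in m, angles in rad, forces in N, time in s.
With the tool pointing down it reaches from about 0.425 to 0.95 m from the base axis. Payload 4.7 kg.
Tool frame: the origin (TCP) lies midway between the tips of the shut fingers; the grasp point (between the pads) lies 19 mm behind it; z points along the fingers, y is the line along which they close (so a half turn about z gives the same grasp; the last joint's range is limited). The gripper opens to 85 mm and grips with 20 to 120 N. Pads are 22 mm wide; open, the fingers measure 114 mm over their backs; the gripper's body (76 mm by 85 mm) begins 54 mm behind the grasp point. The pads swing forward as they close: fully open they stand 13 mm farther back than shut.
Start: joints at [-1.249, 0.469, -0.049, 1.532, 0.024, 1.141, -0.082], TCP at [0.232, 0.634, 0.231] pointing down, gripper open.
Joint ranges: [-2.59, 2.59], [-0.33, 1.99], [-1.39, 1.29], [0.1, 2.45], [-1.04, 4.18], [0.21, 1.99], [-2.66, 2.66]. Speed limits (rad/s): [2.57, 2.57, 3.14, 3.14, 3.14, 3.14, 3.14].

### API

Orientations are given as a rotation vector (axis times angle).
In Python, from rig import manip, claw, kin, status, imaging, job_done, finder gives the robot as it stands. The module is installed in compiled form; this text tells all that it offers. Calls block until the motion is done:
- manip.goto(position, orientation): joint-space move of the TCP to a pose.
- manip.line_to(position, ori=None, feed=0.15, force_limit=None): straight line of the TCP; ori=None keeps the orientation; feed is the mean speed in m/s. With force_limit (N) it stops when the force on the tool has changed by that much, and returns True; else False.
- manip.goto_joints(angles): joint-space move.
- claw.grip(opening): finger opening in m; the grip force is fixed at half the most; returns when the fingers have stopped.
- manip.pause(seconds).
- kin.ik(position, orientation): joint angles nearest the present ones, or None.
- status.state(): the state.
- imaging.snapshot(name): name is "scene" or "side" or "wrist"; returns (picture, depth): 400x640x3 uint8, blue, green, red; 400x640 float32, m along the optical axis (not along the pixel's ray), 0 where there is no reading.
- imaging.get_calibration(name): a dict with "fx", "fy", "cx", "cy" (pixels), "dist" ([k1, k2, p1, p2, k3] as OpenCV has them; the pictures are not rectified), "rvec" (rotation vector, rad) and "tvec" (3), from world to camera coordinates, as OpenCV has them; the wrist camera has in their place "T_tool_cam" (4x4, takes a point from camera to tool coordinates, whose origin is the TCP and whose axes are the flange's). Camera axes: x right, y down, z forward; pixel columns grow to the right and rows downward; lengths in m; the calibration is good to about 2 mm. A picture is of the moment at which its call begins: read the wrist's pose just before it. get_calibration takes no time and is no camera call.
A pose or a line that the arm cannot do raises manip.PlanningError and nothing moves.
- job_done(): hands the job in; it is judged then, once.
Trained networks look in the newest picture that a camera, given by its name, has taken for a name from the list of things; names that differ only in an ending like _2 or _b are one class to them, and where a whole thing is asked for, a point or a joint stands for the part that bears it (a point fixed in the world has none). Each returns a list of dicts, best first, with "conf" (0 to 1); they miss things now and then, are a little off and sometimes report something else, mostly with a low value. They report only what shows in the picture. A call takes as long as a camera call. They do not tell look-alikes from the thing itself.
- finder.silhouettes(camera, label): "pixels" (400x640 bool, what is visible of it).
- finder.spot_point(camera, label): "xyz" ([x, y, z] in m, in the coordinates of the camera as it stood for that picture, good to about 4 mm: a listed point, or the origin of a listed thing).
The state is a dict: "time_s": time; "qpos": joint angles; "qd": joint speeds; "joint_torque": joint torques, N m; "tool_pos": TCP position; "eef_rot": TCP orientation; "force": force on the tool from outside, world axes, zero at the start; "wrist_torque": the same for the moment, N m; "finger_gap": finger opening in m; "finger_force": force on a finger pad.
Only numpy, scipy, OpenCV 4.12 (cv2) and the standard library are available. Lean on these libraries where they do the work, as an engineer would, in place of code of your own. Each camera call takes 0.05 s, during which the arm holds its last target. There are 200 camera calls.

## Working session

There is one attempt and no reset: what is moved stays moved. The work goes in short steps, each a Python script; the robot and the scene stay as the last script left them, time stands still between calls to the robot, and variables do not carry over. Pictures are saved under pics/ and viewed, at most 10 in all, crops included, and the job is handed in when it is done.

```bash
mkdir -p pics; cat > h.py <<'E'
import numpy as np, cv2
from scipy.spatial.transform import Rotation as R
from rig import manip, claw, kin, status, imaging, job_done, finder
def cam2world(name, st=None):
    c=imaging.get_calibration(name)
    if name=="wrist":
        st=st or status.state()
        T=np.eye(4);T[:3,:3]=R.from_rotvec(st["eef_rot"]).as_matrix();T[:3,3]=st["tool_pos"]
        return T@np.array(c["T_tool_cam"])
    T=np.eye(4);T[:3,:3]=cv2.Rodrigues(np.array(c["rvec"],float))[0];T[:3,3]=np.ravel(c["tvec"])
    return np.linalg.inv(T)
def cloud(name,depth,T):
    c=imaging.get_calibration(name)
    K=np.array([[c["fx"],0,c["cx"]],[0,c["fy"],c["cy"]],[0,0,1.]])
    v,u=np.mgrid[0:400,0:640]
    p=cv2.undistortPoints(np.stack([u,v],-1).reshape(-1,1,2).astype(np.float32),K,np.array(c["dist"],float)).reshape(400,640,2)
    P=np.concatenate([p*depth[...,None],depth[...,None]],-1)
    W=P@T[:3,:3].T+T[:3,3]
    W[depth<=0]=np.nan
    return W
E
python3 - <<'E'
from h import *
s=status.state();print(s["time_s"],s["eef_rot"],s["tool_pos"],s["force"])
for n in("scene","side"):
    im,d=imaging.snapshot(n);cv2.imwrite(f"pics/{n}0.png",im);np.save(f"{n}0.npy",d)
    T=cam2world(n);print(n,T[:3,3].round(3))
    for l in["chassis","bracket_face","relay_1_top","spacer","spacer_notch","jig_edge","coil"]:
        for r in finder.spot_point(n,l)[:4]:
            print(l,round(r["conf"],2),(T[:3,:3]@r["xyz"]+T[:3,3]).round(4))
print(status.state()["time_s"])
E
```

```text
0.0 [-5.48188471e-01 -3.09314230e+00  3.00896411e-03] [0.23176693 0.63333901 0.23028206] [ 0.32480723  0.38018519 -0.19881969]
scene [0.163 0.246 0.66 ]
chassis 0.58 [ 0.5982 -0.1713  0.0026]
chassis 0.56 [ 0.4144 -0.3419  0.0324]
bracket_face 0.85 [ 0.5995 -0.0795  0.0414]
relay_1_top 0.59 [ 0.5882 -0.13    0.0646]
spacer 0.95 [ 0.3783 -0.2409  0.0006]
spacer 0.86 [ 0.4119 -0.3422  0.0033]
spacer 0.63 [ 0.4127 -0.4358 -0.0022]
spacer_notch 0.98 [ 0.4093 -0.4315  0.0326]
spacer_notch 0.81 [ 0.3764 -0.242   0.0287]
spacer_notch 0.62 [ 0.4142 -0.342   0.0316]
spacer_notch 0.45 [ 0.5825 -0.1874  0.0639]
coil 0.92 [ 0.7968 -0.0807 -0.0037]
side [ 0.38  -1.014  0.682]
chassis 0.97 [ 0.5975 -0.1806 -0.001 ]
bracket_face 0.65 [ 0.6036 -0.0735  0.0439]
relay_1_top 0.65 [ 0.5919 -0.1264  0.0714]
spacer 0.95 [ 0.3843 -0.239  -0.0009]
spacer 0.83 [ 0.4122 -0.4371  0.0007]
spacer 0.53 [ 0.417  -0.3373  0.0012]
spacer_notch 0.94 [ 0.3805 -0.2486  0.0327]
spacer_notch 0.7 [ 0.4151 -0.3454  0.0292]
spacer_notch 0.65 [ 0.4068 -0.4352  0.0317]
jig_edge 0.82 [0.5195 0.0398 0.0014]
jig_edge 0.54 [ 0.5668 -0.2461  0.0629]
coil 0.84 [ 0.8012 -0.0805 -0.0025]
0.8
```

View pics/scene0.png

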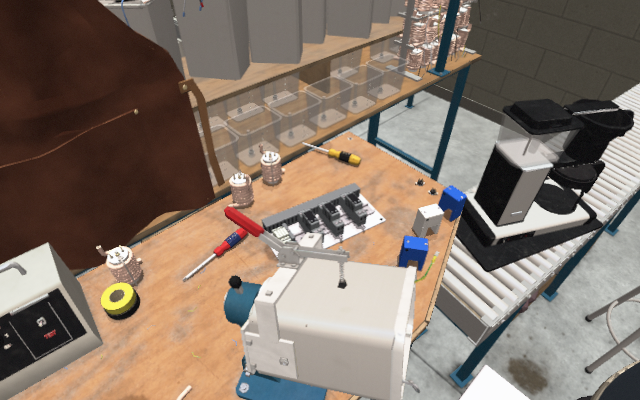

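View pics/side0.png

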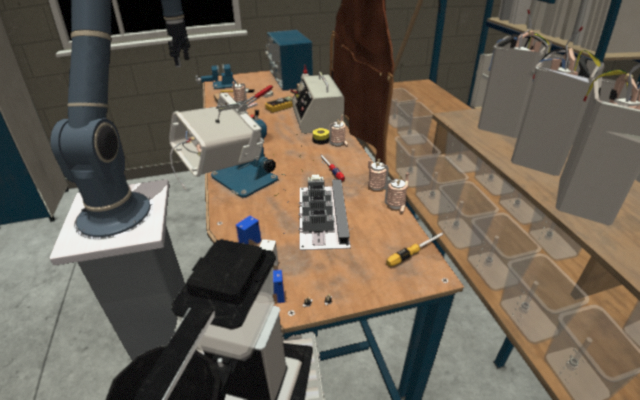

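The scene picture shows the white spacer at about (428,218), between the two blue look-alikes at (413,250) and (452,202). The chassis with its relays is around (325,215). In the side picture the white block is mostly hidden. I'll go over the jig and look with the wrist camera.

```bash
cat >> h.py <<'E'
def down(phi):
    """tool pointing down, tool y axis along world angle phi"""
    y=np.array([np.cos(phi),np.sin(phi),0]);z=np.array([0,0,-1.]);x=np.cross(y,z)
    return R.from_matrix(np.stack([x,y,z],1)).as_rotvec()
def pick_phi(pos,phi):
    """of phi and phi+pi, the one with the last joint nearer mid range"""
    best=None
    for p in(phi,phi+np.pi):
        q=kin.ik(pos,down(p))
        if q is not None and(best is None or abs(q[6])<best[0]):best=(abs(q[6]),p,q)
    return best
E
python3 - <<'E'
from h import *
s=status.state()
p=s["tool_pos"].copy() if hasattr(s["tool_pos"],'copy') else list(s["tool_pos"])
p[2]=0.46
q=kin.ik(p,s["eef_rot"]);print(q)
L=np.array([0.50,-0.24,0.46])
for f in(0,np.pi/2):
    print(f,pick_phi(L,f))
manip.line_to(p,feed=0.3)
b=pick_phi(L,0)
print(b)
manip.goto(L,down(b[1]))
s=status.state();print(s["time_s"],s["qpos"],s["force"])
im,d=imaging.snapshot("wrist");cv2.imwrite("pics/w1.png",im);np.save("w1.npy",d)
T=cam2world("wrist",s);np.save("w1T.npy",T)
for l in["chassis","bracket_face","relay_1_top","spacer","spacer_notch"]:
    for r in finder.spot_point("wrist",l)[:4]:
        print(l,round(r["conf"],2),(T[:3,:3]@r["xyz"]+T[:3,3]).round(4))
print(status.state()["time_s"])
E
```

```text
[-1.2599174   0.38402127 -0.03566907  1.15552344  0.01333014  1.60214534
 -0.07258634]
0 (np.float64(0.6656178156836345), 0, array([-0.57222988,  0.27823992,  1.24497505,  1.49864475, -0.26328842,
        1.55242424,  0.66561782]))
1.5707963267948966 (np.float64(1.031377976087047), 4.71238898038469, array([-0.36578855,  0.1910624 ,  0.90825557,  1.49160909, -0.15040399,
        1.53200474, -1.03137798]))
(np.float64(0.6728477202312403), 0, array([-0.57858319,  0.28394236,  1.2589416 ,  1.4988277 , -0.26993333,
        1.55409082,  0.67284772]))
4.9083 [-0.57932107  0.2844161   1.25784599  1.49861506 -0.27012195  1.55412082
  0.67281378] [-0.61379799  1.3093594   0.5507383 ]
chassis 0.63 [ 0.5982 -0.1813 -0.0008]
bracket_face 0.85 [ 0.6001 -0.0847  0.0489]
relay_1_top 0.87 [ 0.5943 -0.1292  0.0648]
spacer 0.75 [ 0.3813 -0.2408  0.0018]
spacer 0.65 [ 0.4138 -0.4351 -0.0024]
spacer 0.62 [ 0.4199 -0.3403  0.0022]
spacer_notch 0.98 [ 0.379  -0.2441  0.032 ]
spacer_notch 0.72 [ 0.5983 -0.0841  0.0482]
spacer_notch 0.65 [ 0.4091 -0.4362  0.032 ]
spacer_notch 0.59 [ 0.4153 -0.342   0.0356]
5.2083
```

View pics/w1.png

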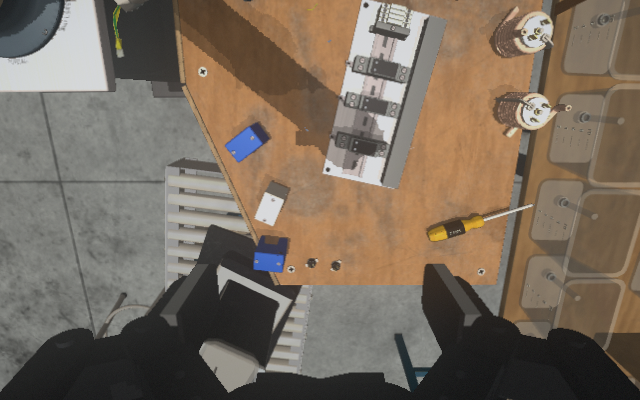

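The wrist picture shows the white spacer at (272,203), with the blue look-alikes at (247,141) and (271,254). The relays are at (380,68), (370,104) and (362,145), and the bracket is near (388,35). The arm's elbow posture is awkward, so I'll use one with joint 3 ≈ 0, then measure yaws and take a close view of the spacer.

```bash
cat >> h.py <<'E'
def rect(W,c,rad,z0,z1,show=True):
    """min-area rectangle of cloud points in a height band near c: centre, sizes, angle of long side (deg)"""
    P=W.reshape(-1,3);m=(np.hypot(P[:,0]-c[0],P[:,1]-c[1])<rad)&(P[:,2]>z0)&(P[:,2]<z1)
    P=P[m]
    (cx,cy),(w,h),a=cv2.minAreaRect((P[:,:2]*1000).astype(np.float32))
    if h>w:w,h,a=h,w,a+90
    r=(len(P),round(cx,1),round(cy,1),round(w,1),round(h,1),round((a+90)%180-90,1),round(np.median(P[:,2])*1000,1))
    if show:print(r)
    return r
E
python3 - <<'E'
from h import *
W=cloud("wrist",np.load("w1.npy"),np.load("w1T.npy"))
print("spacer");rect(W,(.417,-.341),.05,.06,.085)
print("chassis duct");rect(W,(.63,-.18),.2,.03,.039)
P=W.reshape(-1,3);m=(np.abs(P[:,0]-.59)<.09)&(P[:,1]<-.05)&(P[:,1]>-.33)&(P[:,2]>.058)&(P[:,2]<.08)
np.save("tops.npy",P[m]);h,e=np.histogram(P[m][:,1],bins=np.arange(-.34,-.05,.008));print([(round(b,3),int(k)) for k,b in zip(h,e)])
q=np.array([0.62,.384,0,1.156,0,1.602,0]);manip.goto_joints(q)
p=np.array([.415,-.29,.27])
b=pick_phi(p,np.deg2rad(20));print(b)
manip.goto(p,down(b[1]))
s=status.state();print(s["time_s"],s["qpos"],s["tool_pos"])
im,d=imaging.snapshot("wrist");cv2.imwrite("pics/w2.png",im);np.save("w2.npy",d)
T=cam2world("wrist",s);np.save("w2T.npy",T)
W=cloud("wrist",d,T)
rect(W,(.417,-.341),.05,.06,.085)
E
```

```text
spacer
(666, 418.6, -341.4, 50.1, 34.2, 66.0, np.float64(72.7))
chassis duct
(3432, 670.0, -184.9, 282.6, 271.5, -4.1, np.float64(35.1))
[(np.float64(-0.34), 0), (np.float64(-0.332), 0), (np.float64(-0.324), 0), (np.float64(-0.316), 0), (np.float64(-0.308), 0), (np.float64(-0.3), 0), (np.float64(-0.292), 0), (np.float64(-0.284), 0), (np.float64(-0.276), 0), (np.float64(-0.268), 0), (np.float64(-0.26), 48), (np.float64(-0.252), 143), (np.float64(-0.244), 164), (np.float64(-0.236), 91), (np.float64(-0.228), 0), (np.float64(-0.22), 0), (np.float64(-0.212), 0), (np.float64(-0.204), 4), (np.float64(-0.196), 92), (np.float64(-0.188), 188), (np.float64(-0.18), 149), (np.float64(-0.172), 50), (np.float64(-0.164), 0), (np.float64(-0.156), 0), (np.float64(-0.148), 64), (np.float64(-0.14), 176), (np.float64(-0.132), 196), (np.float64(-0.124), 108), (np.float64(-0.116), 2), (np.float64(-0.108), 0), (np.float64(-0.1), 0), (np.float64(-0.092), 0), (np.float64(-0.084), 0), (np.float64(-0.076), 11), (np.float64(-0.068), 31), (np.float64(-0.06), 33)]
(np.float64(0.8395535823413612), np.float64(0.3490658503988659), array([ 0.69515459,  0.16709163, -0.19153407,  1.86802269,  0.03535954,
        1.10972802,  0.83955358]))
7.5333 [ 0.69370959  0.16707306 -0.19051977  1.86531104  0.03539176  1.10969105
  0.83885639] [ 0.4163578  -0.29054611  0.27113249]
(1604, 418.1, -341.5, 50.3, 33.8, 66.6, np.float64(72.7))
```

View pics/w2.png

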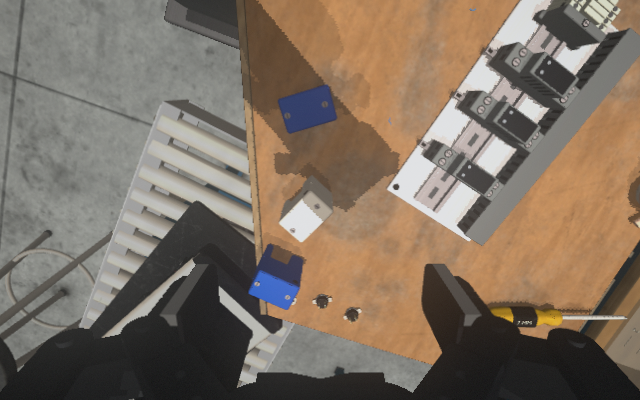

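The close view shows the white spacer at (305,213), with long axis about 66° and size 50×34, matching the spec. I still need its thick end and the relay geometry.

```bash
python3 - <<'E'
from h import *
im=cv2.imread("pics/scene0.png")[195:250,395:475]
a=cv2.resize(im,None,fx=8,fy=8,interpolation=cv2.INTER_CUBIC)
cv2.imwrite("pics/c1.png",a)
for n in("w1","w2"):
    W=cloud("wrist",np.load(n+".npy"),np.load(n+"T.npy"));P=W.reshape(-1,3)
    # duct top: main axis
    m=(P[:,0]>.56)&(P[:,0]<.7)&(P[:,1]>-.34)&(P[:,1]<-.03)&(abs(P[:,2]-.035)<.002)
    D=(P[m][:,:2]*1000).astype(np.float32)
    l=cv2.fitLine(D,cv2.DIST_HUBER,0,.01,.01).ravel();print(n,"duct dir",np.rad2deg(np.arctan2(l[1],l[0])),l[2:],len(D))
    for c in((.594,-.134),(.58,-.187),(.57,-.247)):
        try: rect(W,c,.032,.062,.075)
        except Exception as e: print(e)
    print("br");rect(W,(.6,-.082),.03,.048,.056)
E
```

```text
w1 duct dir 77.55989 [ 645.45715 -177.2271 ] 2995
(534, 590.7, -130.9, 45.3, 22.4, -12.1, np.float64(69.1))
(478, 578.9, -181.8, 45.1, 22.4, -12.5, np.float64(68.8))
(434, 567.0, -243.4, 45.4, 22.1, -12.8, np.float64(69.0))
br
(430, 604.5, -67.5, 49.8, 25.9, -12.5, np.float64(52.8))
w2 duct dir 78.1632 [ 645.09875 -177.06104] 6250
(1305, 590.7, -130.3, 46.1, 22.9, -12.9, np.float64(68.8))
(1168, 579.7, -182.7, 46.5, 23.0, -11.9, np.float64(68.9))
(996, 566.1, -243.6, 46.1, 22.4, -12.2, np.float64(68.8))
br
(1014, 604.6, -67.2, 50.5, 28.0, -12.8, np.float64(53.0))
```

View pics/c1.png

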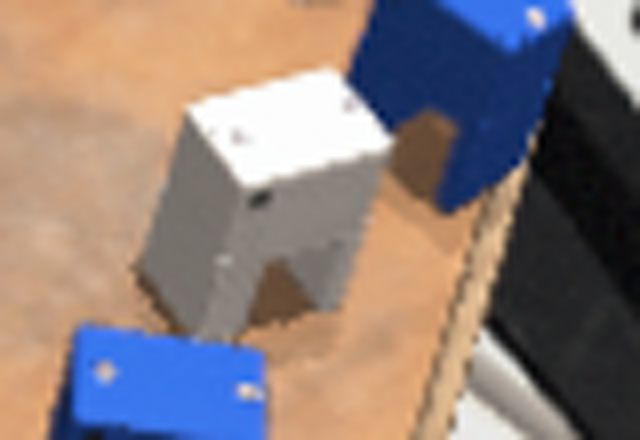

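```bash
python3 - <<'E'
from h import *
c=imaging.get_calibration("scene")
K=np.array([[c["fx"],0,c["cx"]],[0,c["fy"],c["cy"]],[0,0,1.]])
def pr(p): return (cv2.projectPoints(np.array([p],float),np.array(c["rvec"],float),np.array(c["tvec"],float),K,np.array(c["dist"],float))[0].ravel()-[395,195]+.5)*8
for nm,th in(("A thick at +66",66.3),("B thick at -114",246.3)):
    t=np.deg2rad(th);Y=np.array([np.cos(t),np.sin(t),0]);X=np.array([np.sin(t),-np.cos(t),0])
    n=np.array([np.cos(np.deg2rad(156)),np.sin(np.deg2rad(156)),0]);s=np.sign(X@n)
    o=np.array([.4183,-.3415,0])
    print(nm)
    for y,z in((25,0),(9,0),(9,32),(-17,32),(-17,0),(-25,0),(25,72),(-25,72)):
        print((y,z),pr(o+X*s*.017+Y*y/1000+[0,0,z/1000]).round())
E
```

```text
A thick at +66
(25, 0) [189. 345.]
(9, 0) [236. 332.]
(9, 32) [259. 259.]
(-17, 32) [336. 238.]
(-17, 0) [311. 310.]
(-25, 0) [334. 303.]
(25, 72) [239. 177.]
(-25, 72) [392. 135.]
B thick at -114
(25, 0) [334. 303.]
(9, 0) [288. 317.]
(9, 32) [312. 244.]
(-17, 32) [235. 266.]
(-17, 0) [213. 339.]
(-25, 0) [189. 345.]
(25, 72) [392. 135.]
(-25, 72) [239. 177.]
```

The projected model matches with the thick cheek towards +66°. Next I check for tall obstacles nearby and grasp.

```bash
python3 - <<'E'
from h import *
for n in("w1","w2"):
    P=cloud("wrist",np.load(n+".npy"),np.load(n+"T.npy")).reshape(-1,3)
    m=(P[:,2]>.09)&(P[:,2]<.3)&(np.hypot(P[:,0]-.418,P[:,1]+.3415)<.2);print(m.sum(),P[m].min(0) if m.any() else"",P[m].max(0) if m.any() else "")
phi=np.deg2rad(-23.7);o=np.array([.4183,-.3415,0])
claw.grip(.065)
b=pick_phi(o+[0,0,.13],phi);print(b)
manip.goto(o+[0,0,.13],down(b[1]))
print(manip.line_to(o+[0,0,.036],feed=.12,force_limit=8))
s=status.state();print(s["tool_pos"],s["force"],s["time_s"])
claw.grip(0.0)
s=status.state();print(s["finger_gap"],s["finger_force"],s["tool_pos"],s["qpos"])
f0=s["force"]
manip.line_to(o+[0,0,.15],feed=.15)
s=status.state();print(s["finger_gap"],s["tool_pos"],np.array(s["force"])-f0,s["time_s"],b[1])
im,d=imaging.snapshot("wrist");cv2.imwrite("pics/w3.png",im)
E
```

```text
577 [ 0.33080105 -0.53671401  0.15203807] [ 0.37623851 -0.51843206  0.23646559]
1925 [ 0.36075777 -0.31712491  0.28430519] [ 0.46733352 -0.2644434   0.29999669]
(np.float64(0.1546594827211462), np.float64(-0.41364303272265607), array([ 0.67237429,  0.36774324, -0.08204133,  1.95516302,  0.04029779,
        0.82022037,  0.15465948]))
False
[ 0.41896423 -0.34186967  0.03681277] [-0.64758386 -0.4704324  -0.16248775] 9.55
0.03363542285414243 59.92564916610718 [ 0.41876191 -0.34188373  0.03684847] [ 0.66357542  0.5056729  -0.07290702  2.01507089  0.06079663  0.62136218
  0.13665666]
0.033554197466217295 [ 0.41753701 -0.34099535  0.14895614] [ 1.15602567 -0.59971375 -8.01908239] 10.8417 -0.41364303272265607
```

View pics/w3.png

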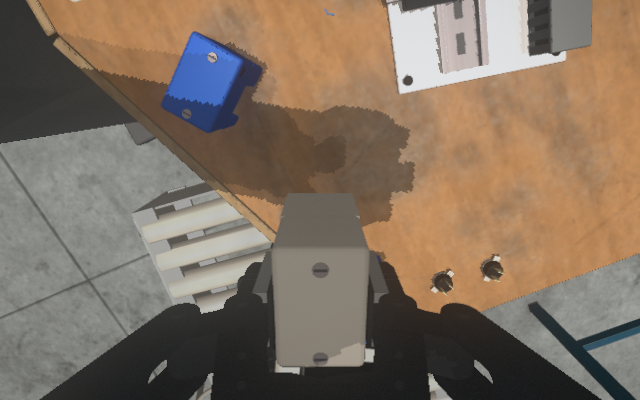

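The block is held squarely, thick cheek facing the camera side, its top at (320,305). Now I hover over relay 1 with the chassis yaw and measure the block in the hand.

```bash
cat >> h.py <<'E'
A=np.deg2rad(77.8);Y=np.array([np.cos(A),np.sin(A),0]);X=np.array([np.sin(A),-np.cos(A),0]);ORI=down(A-np.pi/2)
REL=[np.array([.5907,-.1306,0]),np.array([.5793,-.1823,0]),np.array([.5666,-.2435,0])]
def rep(t=""):
    s=status.state();p=np.array(s["tool_pos"]);f=np.array(s["force"])
    print(t,"t",round(s["time_s"],2),"p",p.round(4),"u,v",(p@Y*1000).round(2),(p@X*1000).round(2),"F(y,x,z)",(f@Y).round(1),(f@X).round(1),f[2].round(1))
    return s
E
python3 - <<'E'
from h import *
print([(r@Y*1000,r@X*1000) for r in REL])
c=REL[0]+.004*Y+[0,0,.16]
manip.line_to([.4183,-.3415,.2],feed=.2)
manip.goto(c,ORI);manip.pause(.2)
s=rep();print(s["qpos"])
im,d=imaging.snapshot("wrist");T=cam2world("wrist",s);W=cloud("wrist",d,T);cv2.imwrite("pics/w4.png",im)
P=W.reshape(-1,3);m=(abs(P[:,2]-.197)<.006)&(np.hypot(*(P[:,:2]-c[:2]).T)<.04)
Q=P[m];u=(Q-s["tool_pos"])@Y*1000;v=(Q-s["tool_pos"])@X*1000
print(len(Q),u.min(),u.max(),np.percentile(u,[1,99]),v.min(),v.max(),np.median(Q[:,2]))
print("pitch slope",np.polyfit(u,Q[:,2]*1000,1))
rect(W,c,.04,.192,.202)
m=(P[:,2]<.058)&(P[:,2]>.048);print("bracket edge");rect(W,(.6045,-.0673),.035,.048,.057);
E
```

```text
[(np.float64(-2.820958527565961), np.float64(604.9585871718707)), (np.float64(-55.76246294174853), np.float64(604.7415379537528)), (np.float64(-118.26414058704106), np.float64(605.2614336393891))]
 t 12.57 p [ 0.591  -0.1288  0.1603] u,v -1.03 604.84 F(y,x,z) 0.3 1.0 -1.2
[ 0.31290292  0.43485854 -0.2234858   1.7721686   0.11643255  0.94708066
 -0.17478464]
13155 -25.479276688950605 25.43089070006485 [-23.29902686  24.83374748] -32.90508346976777 32.34992713901256 0.19636537544906962
pitch slope [-2.02678532e-02  1.96490684e+02]
(12869, 589.7, -128.5, 63.0, 50.7, -11.4, np.float64(196.4))
bracket edge
(2337, 606.5, -62.6, 49.9, 33.8, -12.3, np.float64(51.8))
```

```bash
cat >> h.py <<'E'
def place(u,v,z,feed=.1,it=2,tol=.0004):
    """servo TCP to chassis coords (m), correcting steady error"""
    t=u*Y+v*X+np.array([0,0,z]);cmd=t.copy()
    for k in range(it):
        manip.line_to(cmd,ORI,feed=feed);manip.pause(.1)
        e=t-np.array(status.state()["tool_pos"])
        if np.linalg.norm(e)<tol:break
        cmd=cmd+e
    return cmd
E
python3 - <<'E'
from h import *
manip.pause(.1);rep("still")
u0=-.0028+.004;v0=.605
place(u0,v0,.13);s=rep("hover")
c=place(u0,v0,.112,it=2);s=rep("low")
e=R.from_rotvec(s["eef_rot"]).as_matrix();print("tool z",e[:,2].round(4),"yaw",np.rad2deg(np.arctan2(e[1,1],e[0,1])))
E
```

```text
still t 12.72 p [ 0.5913 -0.1276  0.1603] u,v 0.23 604.93 F(y,x,z) 0.6 -0.9 -0.8
hover t 13.62 p [ 0.5912 -0.1267  0.1297] u,v 1.1 604.66 F(y,x,z) 0.4 -0.1 -0.6
low t 14.05 p [ 0.5917 -0.1267  0.1121] u,v 1.25 605.15 F(y,x,z) -0.0 -0.3 -0.8
tool z [ 1.e-04  0.e+00 -1.e+00] yaw -12.198281494253193
```

```bash
python3 - <<'E'
from h import *
u0=.0012;v0=.605
r=manip.line_to(u0*Y+v0*X+np.array([0,0,.0758]),ORI,feed=.04,force_limit=5)
manip.pause(.1);s=rep(f"down {r}")
if not r:
    r=manip.line_to((u0+.026)*Y+v0*X+np.array([0,0,.0758]),ORI,feed=.015,force_limit=10)
    rep(f"draw {r}");manip.pause(.1);rep("settled")
E
```

```text
down False t 15.21 p [ 0.5918 -0.1267  0.0761] u,v 1.24 605.23 F(y,x,z) -0.8 0.9 0.4
draw False t 17.09 p [ 0.5967 -0.1033  0.0758] u,v 25.16 605.07 F(y,x,z) -5.0 -0.4 -1.0
settled t 17.19 p [ 0.5967 -0.1033  0.0758] u,v 25.13 605.09 F(y,x,z) -5.8 -0.2 -1.3
```

```bash
python3 - <<'E'
from h import *
v0=.605;u=.0272
for k in range(8):
    u+=.001
    manip.line_to(u*Y+v0*X+np.array([0,0,.0758]),ORI,feed=.015);manip.pause(.1)
    s=rep(f"cmd {u*1000:.1f}")
    if abs(np.array(s["force"])@Y)>8:break
E
```

```text
cmd 28.2 t 17.54 p [ 0.5968 -0.1033  0.0757] u,v 25.19 605.11 F(y,x,z) -7.5 0.5 -0.7
cmd 29.2 t 17.89 p [ 0.5968 -0.1032  0.0757] u,v 25.28 605.1 F(y,x,z) -7.7 0.1 -0.5
cmd 30.2 t 18.24 p [ 0.5968 -0.1031  0.0757] u,v 25.31 605.1 F(y,x,z) -10.2 0.4 -0.1
```

Relay 1 is set against the bracket (contact at u = 25.2 mm). I back off 2 mm to centre the notch, lift, and step to relay 2.

```bash
cat >> h.py <<'E'
def lift_off(uc,v=.605):
    place(uc-.0022,v,.0758,feed=.03);rep("backed")
    r=manip.line_to((uc-.0022)*Y+v*X+np.array([0,0,.118]),ORI,feed=.06,force_limit=8);rep(f"lifted {r}")
def put_on(ur,v=.605):
    u=ur+.004
    place(u,v,.118,feed=.12);rep("over")
    r=manip.line_to(u*Y+v*X+np.array([0,0,.0758]),ORI,feed=.04,force_limit=5);manip.pause(.1);rep(f"down {r}")
    return r
def at(u,feed=.02,v=.605):
    manip.line_to(u*Y+v*X+np.array([0,0,.0758]),ORI,feed=feed)
def draw(uc):
    """draw until the actual block position is uc, in small steps near the end; stop early if force tells contact"""
    at(uc-.003);manip.pause(.1);s=rep("near");u=uc-.003
    for k in range(20):
        a=np.array(s["tool_pos"])@Y;f=abs(np.array(s["force"])@Y)
        if a>uc-.0002 or f>8:break
        u+=min(.001,max(.0004,uc-a));at(u);manip.pause(.08);s=rep(f"cmd {u*1000:.1f}")
E
python3 - <<'E'
from h import *
lift_off(.0252)
if not put_on(-.0558): draw(.0252-.042)
E
```

```text
backed t 19.08 p [ 0.596  -0.1064  0.0758] u,v 21.92 605.05 F(y,x,z) 0.6 -0.8 -1.1
lifted False t 19.93 p [ 0.5959 -0.1054  0.1178] u,v 22.92 604.7 F(y,x,z) -0.5 0.2 -1.7
over t 21.16 p [ 0.5801 -0.1797  0.118 ] u,v -53.1 604.98 F(y,x,z) 0.1 0.6 -1.4
down False t 22.47 p [ 0.5806 -0.1785  0.0761] u,v -51.82 605.21 F(y,x,z) -0.7 -0.4 -0.9
near t 24.32 p [ 0.5869 -0.1487  0.0758] u,v -21.32 605.09 F(y,x,z) -5.5 0.4 -0.8
cmd -18.8 t 24.65 p [ 0.5872 -0.1472  0.0758] u,v -19.82 605.09 F(y,x,z) -4.6 0.4 -2.3
cmd -17.8 t 24.98 p [ 0.5875 -0.1459  0.0758] u,v -18.47 605.1 F(y,x,z) -4.6 1.7 -1.0
cmd -16.8 t 25.32 p [ 0.5878 -0.1447  0.0758] u,v -17.24 605.1 F(y,x,z) -5.0 1.4 -1.7
cmd -16.4 t 25.65 p [ 0.5879 -0.1443  0.0758] u,v -16.85 605.09 F(y,x,z) -4.9 0.7 -1.9
```

```bash
python3 - <<'E'
from h import *
u=-.0164
for k in range(4):
    u+=.0005;at(u);manip.pause(.1);s=rep(f"cmd {u*1000:.1f}")
    if abs(np.array(s["force"])@Y)>7 or np.array(s["tool_pos"])@Y>-.0163:break
im,d=imaging.snapshot("wrist");T=cam2world("wrist",s);W=cloud("wrist",d,T);np.save("w5.npy",W);cv2.imwrite("pics/w5.png",im)
P=W.reshape(-1,3);p=np.array(s["tool_pos"]);u=(P-p)@Y*1000;v=(P-p)@X*1000
m=(abs(P[:,2]-.112)<.006)&(abs(v)<15)&(abs(u)<35)
print("block",np.percentile(u[m],[0,1,99,100]),np.polyfit(u[m],P[m][:,2]*1000,1))
m=(abs(P[:,2]-.069)<.003)&(abs(v)<20)&(u>20)&(u<60)
print("relay1",np.percentile(u[m],[0,1,99,100]),m.sum())
E
```

```text
cmd -15.9 t 26.0 p [ 0.5879 -0.1444  0.0758] u,v -16.88 605.09 F(y,x,z) -6.9 0.8 -2.0
cmd -15.4 t 26.35 p [ 0.5879 -0.1443  0.0758] u,v -16.84 605.12 F(y,x,z) -7.5 0.3 -2.2
block [-25.59937846 -23.64707291  24.86511789  25.33105533] [-2.28281350e-02  1.11794199e+02]
relay1 [23.84180042 24.37727891 46.51770143 46.8445628 ] 4617
```

View pics/w5.png

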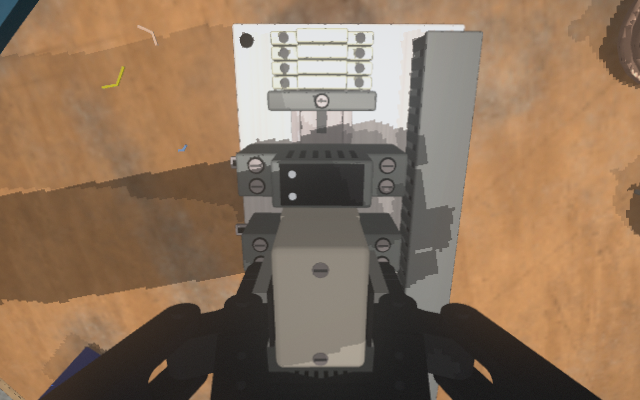

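The picture shows the thick cheek meeting relay 1 at row ~207, with a clear gap between relay 1 (row ~150) and the bracket (row ~110). Contact came at u = -16.85, exactly 42 mm on from the first, so relay 1 was not shoved. Relay 3 is next.

```bash
python3 - <<'E'
from h import *
lift_off(-.0169)
if not put_on(-.1183):
    draw(-.0589);u=None
    s=status.state();a=np.array(s["tool_pos"])@Y
    u=-.0585
    for k in range(5):
        if abs(np.array(s["force"])@Y)>6.8 or np.array(s["tool_pos"])@Y>-.0584:break
        u+=.0005;at(u);manip.pause(.1);s=rep(f"cmd {u*1000:.1f}")
E
```

```text
backed t 27.12 p [ 0.587  -0.148   0.0757] u,v -20.63 605.06 F(y,x,z) 0.8 0.5 -1.4
lifted False t 27.98 p [ 0.587  -0.1465  0.1178] u,v -19.17 604.7 F(y,x,z) -0.1 0.2 -1.7
over t 29.38 p [ 0.5668 -0.2409  0.118 ] u,v -115.63 604.89 F(y,x,z) 0.7 -0.0 -0.1
down False t 30.68 p [ 0.5674 -0.2397  0.0762] u,v -114.35 605.22 F(y,x,z) -0.1 -0.5 -1.5
near t 33.55 p [ 0.5779 -0.1906  0.0758] u,v -64.13 605.11 F(y,x,z) -4.7 0.4 -1.4
cmd -60.9 t 33.88 p [ 0.5782 -0.189   0.0758] u,v -62.57 605.14 F(y,x,z) -4.6 1.2 -2.5
cmd -59.9 t 34.22 p [ 0.5785 -0.1877  0.0758] u,v -61.21 605.13 F(y,x,z) -5.0 1.0 -2.0
cmd -58.9 t 34.55 p [ 0.5788 -0.1865  0.0758] u,v -59.93 605.12 F(y,x,z) -4.8 1.8 -3.0
cmd -57.9 t 34.88 p [ 0.579  -0.1855  0.0758] u,v -58.92 605.15 F(y,x,z) -5.2 0.8 -2.2
cmd -58.0 t 35.23 p [ 0.579  -0.1855  0.0758] u,v -58.95 605.14 F(y,x,z) -6.3 0.4 -2.6
cmd -57.5 t 35.58 p [ 0.579  -0.1855  0.0758] u,v -58.93 605.14 F(y,x,z) -6.7 1.4 -2.6
cmd -57.0 t 35.93 p [ 0.579  -0.1854  0.0758] u,v -58.9 605.14 F(y,x,z) -5.2 1.6 -1.4
cmd -56.5 t 36.28 p [ 0.579  -0.1854  0.0758] u,v -58.88 605.13 F(y,x,z) -7.8 1.4 -2.6
```

```bash
python3 - <<'E'
from h import *
at(-.0589-.0018);manip.pause(.4);rep("backed")
p=np.array(status.state()["tool_pos"])
manip.line_to([p[0],p[1],.118],ORI,feed=.06);rep("up")
manip.line_to([p[0],p[1],.17],ORI,feed=.15)
o=np.array([.4183,-.3415,0]);O=down(np.deg2rad(-23.7))
manip.goto(o+[0,0,.15],O);manip.pause(.3)
manip.line_to(o+[0,0,.046],O,feed=.12);manip.pause(.2);rep("low")
r=manip.line_to(o+[0,0,.0335],O,feed=.015,force_limit=3);rep(f"touch {r}")
s=status.state();print(s["finger_gap"])
claw.grip(.065);manip.pause(.2);rep("open")
manip.line_to(o+[0,0,.16],O,feed=.12)
p=np.array([.47,-.27,.36]);manip.goto(p,ORI);manip.pause(.3);s=rep("look")
im,d=imaging.snapshot("wrist");cv2.imwrite("pics/w6.png",im)
W=cloud("wrist",d,cam2world("wrist",s));P=W.reshape(-1,3)
rect(W,(.418,-.341),.05,.06,.085)
u=P@Y*1000;v=P@X*1000
m=(abs(v-605)<18)&(abs(P[:,2]-.0685)<.004)&(u>-120)&(u<40)
h,e=np.histogram(u[m],np.arange(-90,42,1));t=h>h.max()*.4
print([int(e[i]) for i in range(1,len(t)) if t[i]!=t[i-1]])
m=(abs(v-605)<18)&(abs(P[:,2]-.053)<.003)&(u>40)&(u<80);print(np.percentile(u[m],[0,1,5]) if m.any() else "")
E
```

```text
backed t 37.04 p [ 0.5785 -0.187   0.0758] u,v -60.49 604.99 F(y,x,z) 0.0 -0.2 -1.3
up t 37.89 p [ 0.5782 -0.1869  0.1177] u,v -60.52 604.66 F(y,x,z) -0.6 0.5 -0.5
low t 40.8 p [ 0.4187 -0.3418  0.0467] u,v -245.61 481.5 F(y,x,z) 0.4 0.1 -0.7
touch True t 41.42 p [ 0.4182 -0.3414  0.0368] u,v -245.35 480.92 F(y,x,z) 0.4 -0.4 4.2
0.03351713915220141
open t 42.02 p [ 0.4175 -0.341   0.0362] u,v -245.05 480.14 F(y,x,z) 1.6 -0.1 0.2
look t 44.38 p [ 0.4695 -0.2704  0.3588] u,v -165.05 516.0 F(y,x,z) 0.1 0.0 0.5
(996, 418.5, -341.1, 49.8, 34.1, 65.9, np.float64(72.8))
[-77, -74, -72, -63, -61, -55, -35, -13, 6, 8]
```

View pics/w6.png

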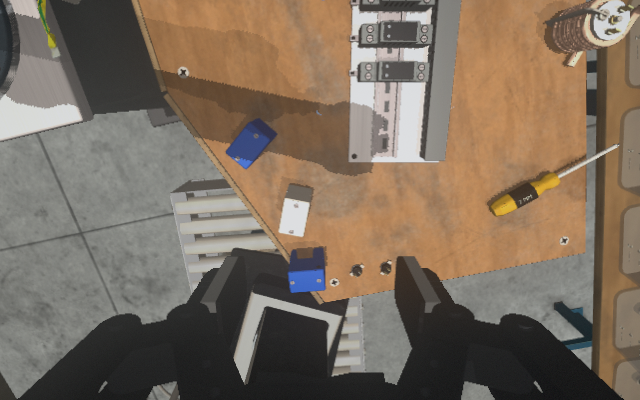

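The picture shows the white block upright at (295,212), the look-alikes untouched, and relays 2 and 3 evenly spaced at (395,33) and (393,71). The measured edges are -77/-55 and -35/-13 mm, a 20 mm gap, and relay 1 starts at about +8 mm. Handing in.

```bash
python3 -c "
from h import *
print(job_done())"
```

```text
the job is handed in; nothing more can be done
None
```

The three relays are set with 20 mm gaps outward from the bracket, and the white block stands upright on the bench; I handed the job in at about 45 s (limit 64 s). The first gap was set by block contact only, as the bracket was out of the last picture.

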